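Walk a heavy reactor stand into its docking bay

ROBOT

A 6-joint arm with a two-finger parallel gripper is mounted at the origin on the work surface. World frame = base frame: x ahead of the robot, y to its left, z up, the work surface at z = 0. Lengths are in m, angles in rad, forces in N, time in s.
With the tool pointing down it reaches from about 0.3 to 0.875 m from the base axis. Payload 6.4 kg.
Tool frame: the origin (TCP) lies where the fingers leave the gripper's body, on its centre line; the fingertips stand 64 mm ahead of it and the grasp point (between the pads) lies 45 mm ahead of it (robot.tip_extent is the distance from the TCP to the fingertips, in m); y points along the fingers, z is the direction in which the jaws open and shut, and the axes are right-handed (so a half turn about y gives the same grasp; the last joint's range is limited). The gripper opens to 88 mm and grips with 3 to 60 N. Pads are 18 mm wide; open, the fingers measure 123 mm over their backs; the gripper's body (75 mm by 187 mm) begins 45 mm behind the grasp point.
Start: joints at [-1.389, 0.181, 1.607, -0, 1.354, -0.206], TCP at [0.217, -0.532, 0.303] pointing down, gripper open.
Joint ranges: [-2.99, 2.99], [-0.89, 2.07], [0.3, 2.58], [-1.14, 4.28], [0, 2.63], [-3.12, 3.12]. Speed limits (rad/s): [2.57, 2.57, 3.01, 3.14, 3.14, 3.14].

INTERFACE

Orientations are given as a 3x3 rotation matrix whose columns are the frame's x, y, z axes.
In Python, from plant import robot, optics, finish_job gives the robot as it stands.
- The arm moves only by the shell command python3 -m creep 'ROWS'. ROWS is a JSON object of lists of equal length, an entry for each row: "delta_pos": the shift along the tool's x, y, z in cm, a list of three; "rot": the turn, a rotation vector about the tool's x, y, z in rad, a list of three; "fingers": the closure, from 0 (fully open) to 1 (shut). In form: {"delta_pos": [[x, y, z], ...], "rot": [[wx, wy, wz], ...], "fingers": [fingers, ...]}. A call has 1 to 10 rows; each row shifts and turns the commanded pose from where the row before left it, along the tool's axes as they then stand; what a row does not reach is not made up. A row lasts 1/8 s, in which the tool goes at most 62.5 mm and 10.7 degrees, less where a joint would pass 70% of its speed; a pose out of reach is approached as far as the arm can. A call is refused whole if a number of a shift passes 6.25 or a number of a turn 0.188, either way. A call with a gripper value outside its range is refused whole. The fingers move at their own pace and stop on an object; the grip force is fixed at half the most. Time passes only in rows, so rows that do not move let the fingers close. It gives the time, the measured TCP pose, the force and the opening at its end, in the units of the state.
- robot.sense(): the state, without advancing time (a new reading comes with each control period).
- optics.capture(name): name is "side" or "top" or "wrist"; returns the picture (420x560x3 uint8, red, green, blue); there is no depth.
- optics.get_calibration(name): a dict with "fov_y" (degrees; the focal length in pixels is half the picture's height over the tangent of half this angle, whatever the lens; pixels are square), "cx", "cy" (the principal point, pixels), "k1" (the pictures are not rectified: a ray, as slopes to the right and down, at radius r is drawn at 1 + k1 r^2 times it, then the intrinsics apply), "view" (4x4, takes a point from world to camera coordinates); the wrist camera has in their place "tool_from_camera" (4x4, takes a point from camera to tool coordinates, whose origin is the TCP and whose axes are the tool frame's). Camera axes: x right, y down, z forward; pixel columns grow to the right and rows downward; lengths in m; the calibration is good to about 2 mm. A picture is of the moment at which its call begins: read the wrist's pose just before it. get_calibration takes no time and is no camera call.
- finish_job(): hands the job in, once; it reports no verdict.
The state is a dict: "t": time; "q": joint angles; "joint_velocities": joint speeds; "joint_torque": joint torques, N m; "ee_pos": TCP position; "eef_rot": TCP orientation; "contact_force": force on the tool from outside, world axes, zero at the start; "moment": the same for the moment, N m; "grip_width": finger opening in m.
Only numpy, scipy, OpenCV 4.12 (cv2) and the standard library are available. Lean on these libraries where they do the work, as an engineer would, in place of code of your own. Each camera call takes 0.05 s, during which the arm holds its last target.

TASK

Creep the heavy glass-vessel stand forward across the bench into its docking bay by pushing its left and right front corners in turn, a little at a time so that it never slews more than about ten degrees out of line with the bay, and push gently: never more than 25 N on the stand, and nothing on the glass vessel, the glass sampling manifold or the things standing around. Once it is in the bay, finish by pressing the left front corner until that side is firmly bedded on its red stop, holding the push for a moment, and then do the same with the right front corner, then let go, leaving the stand home on both stops.

Things in the scene. Friction and masses are not known exactly. Their poses are not given: they have to be found in the camera images.
- stand: Heavy loose steel stand, about 2 kg: flat block 140 (x) x 220 (y) x 40 mm high. Origin: centre of underside; x forward to the bay, y left, z up. Front face (nearest the robot) at x = -70 mm; push its corners, at 10 to 35 mm height, on black patches 44 mm wide, flush, centred at y = +85 and -85 mm. Drag at a corner 3 to 8 N; friction, mass and how it turns vary from run to run.
- front_left (a point): Centre of the left front rubber patch, on the front face, 20 mm above the bench.
- front_right (a point): Centre of the right front rubber patch, on the front face, 20 mm above the bench.
- rear_left (a point): Point on the stand's rear face, 85 mm left of its middle, 20 mm above its underside: what beds on the left stop.
- rear_right (a point): Point on the stand's rear face, 85 mm right of its middle, 20 mm above its underside: what beds on the right stop.
- vessel: Glass vessel with steel head plate fixed on the stand, 102 mm across at most, from 40 to 215 mm above the bench, axis 16 mm behind the stand's centre (its x = +16 mm). Origin: centre of the vessel's underside. Fragile: must not be touched.
- manifold: Green glass sampling tube with three blue taps across the middle of the stand's front face: fills y = -48 to +48 mm of the stand, sticks out 35 mm from the face, rises to 45 mm above the bench; so the middle cannot be pushed. Origin: middle of the front face at bench level. Fragile: must not be touched.
- dock: Fixed docking bay: two guide rails 30 mm high, 230 mm apart (5 mm play a side), reaching 30 mm from the stops to the robot, then flaring out 14 mm over 30 mm more; behind the stops a grey box 50 mm high. Origin: midway between the two stop faces, at bench level; x into the bay, y left. The stand is home with its rear face on both stops: its origin at x = -70 mm here, axes parallel.
- stop_left: Rigid red stop block, 22 mm wide, 85 mm left of the bay's middle. Origin: on the face that the stand meets, at bench level. The side is firmly bedded when the stand presses on it with over 6 N for 0.2 s: best 15 to 20 N at the pushed corner, as some is lost to drag. It does not yield: the force climbs steeply once the stand meets it, so go by the felt force.
- stop_right: The same, 85 mm right of the bay's middle.
- bottle_blue: Loose empty glass bottle with a blue cap, 70 mm across and 150 mm high, standing left of the bay. Origin: centre of its underside. A bystander.
- flask: Loose conical glass flask, 68 mm across and 90 mm high, standing right of the bay. Origin: centre of its underside. A bystander.
- bottle_red: Loose glass bottle with a red cap, 80 mm across, 170 mm high. Origin: centre of its underside. A bystander.
- jar: Loose amber jar with an orange cap, 60 mm across, 80 mm high. Origin: centre of its underside. A bystander.
- tub: Loose white tub, 170 x 120 x 70 mm high. Origin: centre of its underside. A bystander.
- rack: Loose green tube rack, 50 x 140 mm, 100 mm high. Origin: centre of its underside. A bystander.
- wrench: Loose wrench lying on the bench at the right. A bystander.

How it is judged:
By the outcome, as a careful person would: the job done as asked, in the order asked, and still so for the second after the job is handed in, with the robot touching nothing.
It also fails if it takes over 72 s, if anything falls off the work surface, if the arm or the gripper's body presses on something with over 40 N, if the wrist force passes 120 N, or if a joint passes its speed limit or range.

## Working session

There is one attempt and no reset: what is moved stays moved. The work goes in short steps, Python scripts to look and compute and a shell command to move; the robot and the scene stay as the last step left them, time stands still between calls to the robot, and variables do not carry over. Pictures are saved under pics/ and viewed, and the job is handed in when it is done.

```bash
ls; mkdir -p pics; python3 - <<'E'
from plant import robot, optics
import cv2, numpy as np
s=robot.sense()
for k,v in s.items(): print(k,np.round(v,4).tolist())
print(robot.tip_extent)
for n in("side","top","wrist"):
    cv2.imwrite(f"pics/{n}0.png",optics.capture(n)[:,:,::-1]); print(n,optics.get_calibration(n))
E
```

```text
pics
t 0.0
q [-1.3893, 0.1815, 1.608, -0.0, 1.3538, -0.2063]
joint_velocities [0.0002, 0.0019, -0.0025, 0.0006, 0.0001, -0.0022]
joint_torque [0.0002, -43.3869, -34.1854, 0.0702, 0.0385, -0.0001]
ee_pos [0.2174, -0.5319, 0.3018]
eef_rot [[-0.9257, -0.0003, 0.3782], [-0.3782, 0.0017, -0.9257], [-0.0003, -1.0, -0.0017]]
contact_force [0.0525, 0.581, -0.5757]
moment [-0.0388, -0.0076, -0.0057]
grip_width 0.0879
0.064
side {'fov_y': 43.251404808617416, 'cx': 277.16891250610666, 'cy': 203.4419249908323, 'k1': -0.12955800907056678, 'view': array([[ 0.9937465 , -0.11142783,  0.00719279, -0.5521567 ],
       [-0.05687597, -0.56056593, -0.82615432,  0.10217766],
       [ 0.09608861,  0.82057887, -0.563398  ,  1.73481766],
       [ 0.        ,  0.        ,  0.        ,  1.        ]])}
top {'fov_y': 42.00471908690284, 'cx': 278.44401666116545, 'cy': 217.2367561475063, 'k1': -0.06255372888393997, 'view': array([[-0.04645954, -0.99891293, -0.00380505,  0.06186827],
       [-0.975651  ,  0.04619435, -0.21440897,  0.56703665],
       [ 0.21435167, -0.00624894, -0.97673656,  1.67845049],
       [ 0.        ,  0.        ,  0.        ,  1.        ]])}
wrist {'fov_y': 68.69910266859985, 'cx': 278.9165651659299, 'cy': 205.3809531499016, 'k1': 0.015725834068615704, 'tool_from_camera': array([[ 7.30697760e-04,  9.55788429e-01,  2.94054323e-01,
        -7.55806435e-02],
       [ 3.47928338e-04, -2.94054627e-01,  9.55788551e-01,
        -8.15354142e-02],
       [ 9.99999673e-01, -5.96082721e-04, -5.47410937e-04,
        -4.43361236e-04],
       [ 0.00000000e+00,  0.00000000e+00,  0.00000000e+00,
         1.00000000e+00]])}
```

View pics/side0.png

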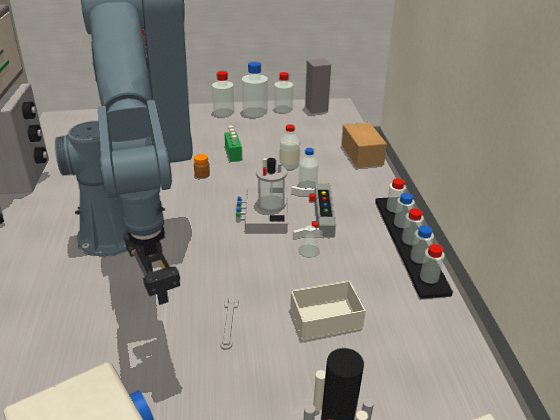

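View pics/top0.png

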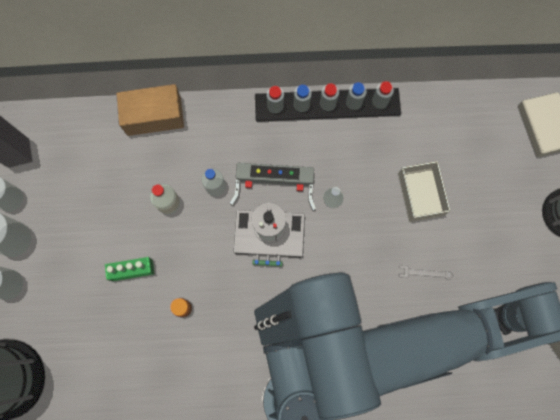

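```bash
cat > h.py <<'E'
import numpy as np, cv2
from plant import robot, optics
def intr(c): 
    f=210/np.tan(np.radians(c['fov_y'])/2); return f
def rays(name,uv,s=None):
    c=optics.get_calibration(name); f=intr(c)
    d=(np.atleast_2d(uv).astype(float)-[c['cx'],c['cy']])/f
    r=np.linalg.norm(d,axis=1); ru=r.copy()
    for _ in range(20): ru=r/(1+c['k1']*ru**2)
    d=d*(ru/np.maximum(r,1e-9))[:,None]
    D=np.c_[d,np.ones(len(d))]
    if name=='wrist':
        s=s or robot.sense(); T=np.eye(4);T[:3,:3]=s['eef_rot'];T[:3,3]=s['ee_pos']
        M=T@c['tool_from_camera']
    else: M=np.linalg.inv(c['view'])
    return M[:3,3],D@M[:3,:3].T
def onplane(name,uv,z,s=None):
    o,D=rays(name,uv,s); return o+D*((z-o[2])/D[:,2])[:,None]
def proj(name,P,s=None):
    c=optics.get_calibration(name); f=intr(c)
    if name=='wrist':
        s=s or robot.sense(); T=np.eye(4);T[:3,:3]=s['eef_rot'];T[:3,3]=s['ee_pos']
        V=np.linalg.inv(T@c['tool_from_camera'])
    else: V=c['view']
    X=np.c_[np.atleast_2d(P),np.ones(len(np.atleast_2d(P)))]@V.T
    d=X[:,:2]/X[:,2:3]; r2=(d**2).sum(1,keepdims=True)
    return d*(1+c['k1']*r2)*f+[c['cx'],c['cy']]
E
python3 - <<'E'
import cv2
a=cv2.imread('pics/top0.png')[140:290,190:390]; cv2.imwrite('pics/topz.png',cv2.resize(a,None,fx=4,fy=4,interpolation=cv2.INTER_CUBIC))
a=cv2.imread('pics/side0.png')[140:265,220:370]; cv2.imwrite('pics/sidez.png',cv2.resize(a,None,fx=4,fy=4,interpolation=cv2.INTER_CUBIC))
E
```

```text
(no output)
```

View pics/topz.png

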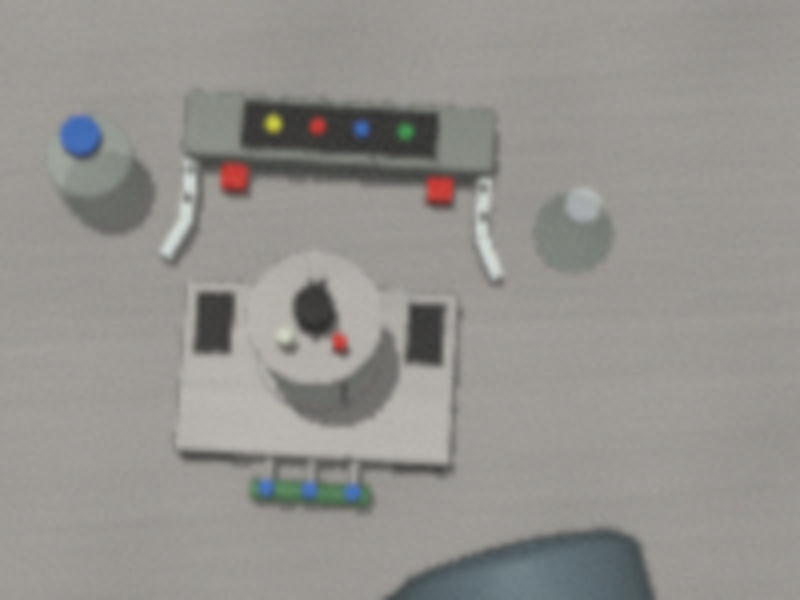

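View pics/sidez.png

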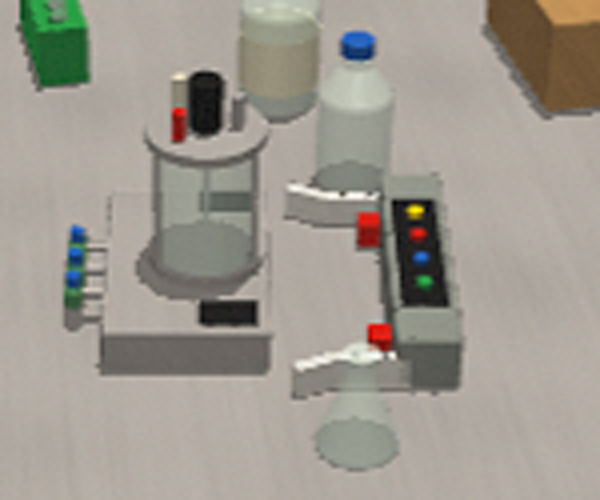

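View pics/wrist0.png

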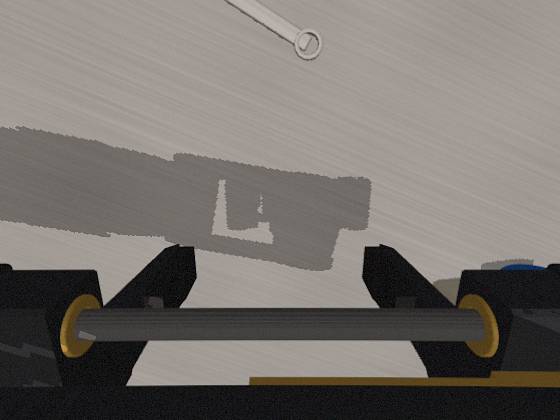

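```bash
python3 - <<'E'
from h import *
def z(p): return np.array(p)/4.+[190,140]
S=onplane('top',[z(p) for p in [(188,285),(457,298),(450,467),(178,452)]],.04)
print("stand RL RR FR FL",S.round(4).tolist()); c=S.mean(0)
f=(S[0]+S[1]-S[2]-S[3])[:2]; l=(S[0]+S[3]-S[1]-S[2])[:2]
print(c, 'len',np.linalg.norm(f)/2,np.linalg.norm(l)/2,'yaw f',np.degrees(np.arctan2(f[1],f[0])),'yaw l',np.degrees(np.arctan2(-l[0],l[1])))
# stops
for h in(.03,.04,.05):
  R=onplane('top',[z((235,178)),z((441,191))],h); d=R[0]-R[1]
  print('stops',h,R.round(4).tolist(),np.linalg.norm(d),np.degrees(np.arctan2(-d[0],d[1])))
m=[z(p) for p in [(222,191),(248,192),(427,204),(455,205)]]
print('stop front bottom-ish edges z0.03',onplane('top',m,.03).round(4).tolist())
B=onplane('top',[z((187,92)),z((496,108)),z((495,160)),z((183,150))],.05);print('box',B.round(4).tolist())
print('rails',onplane('top',[z((188,160)),z((190,210)),z((170,258)),z((485,180)),z((483,230)),z((499,278))],.03).round(4).tolist())
print('manifold',onplane('top',[z((250,490)),z((371,497)),z((310,510))],.03).round(4).tolist())
print('bottle/flask caps', onplane('top',[z((80,135))],.15)[0],onplane('top',[z((583,205))],.09)[0])
o=onplane('top',[(181,307),(155,190)],.08);print('jar',o.round(3).tolist())
# side check: stand near side corners
zs=lambda p:np.array(p)/4.+[220,140]
print('side RF RR top',onplane('side',[zs((100,333)),zs((271,333)),zs((268,195)),zs((113,193))],.04).round(4).tolist())
E
```

```text
stand RL RR FR FL [[0.6002, 0.1679, 0.04], [0.5791, -0.0485, 0.04], [0.4423, -0.0352, 0.04], [0.4644, 0.18, 0.04]]
[0.52149461 0.06608311 0.04      ] len 0.13692754772486315 0.21688893051861785 yaw f -5.319019551932451 yaw l -5.709921537877879
stops 0.03 [[0.6909, 0.1274, 0.03], [0.6718, -0.041, 0.03]] 0.16944842165471619 -6.4710058583603125
stops 0.04 [[0.688, 0.1269, 0.04], [0.669, -0.0405, 0.04]] 0.1684696396191246 -6.471005858360355
stops 0.05 [[0.6852, 0.1264, 0.05], [0.6663, -0.04, 0.05]] 0.16749085758353302 -6.471005858360358
stop front bottom-ish edges z0.03 [[0.6803, 0.1384, 0.03], [0.6784, 0.1171, 0.03], [0.6613, -0.029, 0.03], [0.6594, -0.0518, 0.03]]
box [[0.7602, 0.1632, 0.05], [0.7344, -0.0888, 0.05], [0.6903, -0.0853, 0.05], [0.7109, 0.1679, 0.05]]
rails [[0.7081, 0.1655, 0.03], [0.6655, 0.1651, 0.03], [0.6258, 0.1826, 0.03], [0.6794, -0.0776, 0.03], [0.6372, -0.0735, 0.03], [0.5964, -0.0841, 0.03]]
manifold [[0.4327, 0.1244, 0.03], [0.4226, 0.0284, 0.03], [0.4145, 0.0774, 0.03]]
bottle/flask caps [0.69663514 0.23966516 0.15      ] [ 0.63855922 -0.14952329  0.09      ]
jar [[0.299, 0.345, 0.08], [0.673, 0.425, 0.08]]
side RF RR top [[0.4457, -0.037, 0.04], [0.5843, -0.0512, 0.04], [0.6082, 0.1556, 0.04], [0.4703, 0.1728, 0.04]]
```

```bash
python3 -m creep '{"delta_pos": [[-1.4,-0.2,-2.0],[-2.9,-0.25,-4.0],[-2.9,-0.25,-4.0],[-2.9,-0.25,-4.0],[-2.9,-0.25,-4.0],[-2.9,-0.25,-4.0],[-2.9,-0.25,-4.0],[-2.9,-0.25,-4.0]], "rot": [[0,0,0],[0,0,0],[0,0,0],[0,0,0],[0,0,0],[0,0,0],[0,0,0],[0,0,0]], "fingers": [1,1,1,1,1,1,1,1]}'
```

```text
t: 1.15
ee_pos: [0.3049, -0.171, 0.3222]
eef_rot: [[-0.926, 0.0, 0.378], [-0.378, -0.0, -0.926], [-0.0, -1.0, 0.0]]
contact_force: [0.6, -0.0, 0.4]
grip_width: 0.0101
```

```bash
python3 -m creep '{"delta_pos": [[-3.0,-0.2,-4.0],[-3.0,-0.2,-4.0],[-3.0,-0.2,-4.0],[-2.5,-0.2,-3.5],[-1.5,0,-2.0],[0,0,0],[0,0,0],[0,0,0],[0,0,0],[0,0,0]], "rot": [[0,0,0],[0,0,0],[0,0,0],[0,0,0],[0,0,0],[0,-0.18,0],[0,-0.18,0],[0,-0.18,0],[0,-0.18,0],[0,-0.18,0]], "fingers": [1,1,1,1,1,1,1,1,1,1]}' && python3 -m creep '{"delta_pos": [[0,0,0],[0,0,0],[0,0,0],[0,0,0],[0,0,0],[0,0,0],[0,0,0],[0,0,0],[0,0,0],[0,0,0]], "rot": [[0,-0.18,0],[0,-0.18,0],[0,-0.18,0],[0,-0.18,0],[0,-0.18,0],[0,-0.18,0],[0,-0.18,0],[0,-0.18,0],[0,-0.18,0],[0,-0.12,0]], "fingers": [1,1,1,1,1,1,1,1,1,1]}'
```

```text
t: 2.4
ee_pos: [0.3589, 0.0387, 0.33]
eef_rot: [[-0.273, -0.0, 0.962], [-0.962, 0.0, -0.273], [0.0, -1.0, -0.0]]
contact_force: [-0.2, 0.1, 0.1]
grip_width: 0.0004
t: 3.65
ee_pos: [0.3589, 0.0387, 0.33]
eef_rot: [[0.994, -0.0, 0.109], [-0.109, 0.0, 0.994], [-0.0, -1.0, 0.0]]
contact_force: [-0.4, -0.8, -0.3]
grip_width: 0.0005
```

```bash
cat > snap.py <<'E'
import sys; from h import *
import pickle
for a in sys.argv[1:]:
    n,f=a.split(':'); s=robot.sense(); cv2.imwrite(f'pics/{f}.png',optics.capture(n)[:,:,::-1]); pickle.dump(s,open(f'pics/{f}.pkl','wb'))
s=robot.sense(); print(s['t'],s['q'].round(2) if hasattr(s['q'],'round') else s['q'],s['ee_pos'],s['contact_force'])
print(np.round(s['eef_rot'],3).tolist())
E
python3 snap.py wrist:w1 top:t1
```

```text
3.75 [-0.23 -0.37  2.06  0.    1.46 -1.68] [0.35890333 0.03867518 0.33005116] [-0.08347536 -0.4985112  -0.70838695]
[[0.994, -0.0, 0.113], [-0.113, 0.0, 0.994], [-0.0, -1.0, 0.0]]
```

View pics/w1.png

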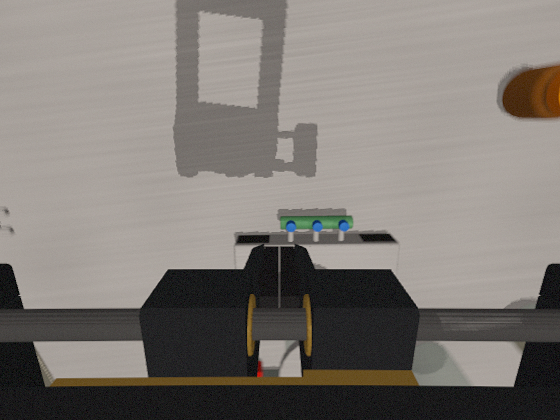

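View pics/t1.png

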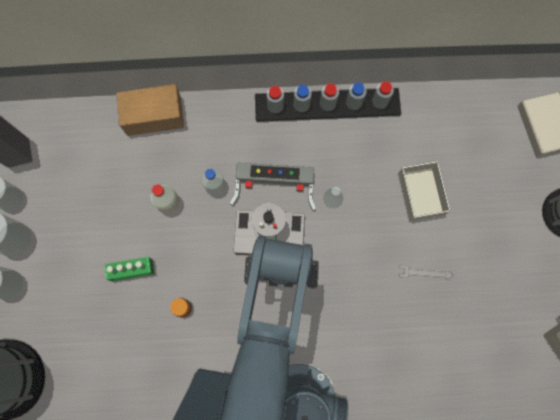

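```bash
cat > meas.py <<'E'
import sys; from h import *
def blobs(img,kind,box):
    x0,y0,x1,y1=box; a=img[y0:y1,x0:x1].astype(int); b,g,r=a[...,0],a[...,1],a[...,2]
    if kind=='red': w=np.clip((r-np.maximum(b,g)-30)/60.,0,1)
    else: w=np.clip((105-a.max(2))/50.,0,1)
    n,l,st,c=cv2.connectedComponentsWithStats((w>.2).astype(np.uint8))
    out=[]
    for i in range(1,n):
        m=cv2.dilate((l==i).astype(np.uint8),np.ones((3,3)))>0
        ww=w*m; yy,xx=np.mgrid[y0:y1,x0:x1]; out.append(((ww*xx).sum()/ww.sum(),(ww*yy).sum()/ww.sum(),ww.sum()))
    return out
if __name__=='__main__':
    for f in sys.argv[1:]:
        im=cv2.imread(f'pics/{f}.png')
        print(f,'red',np.round([b for b in blobs(im,'red',(230,175,320,200)) if b[2]>8],2).tolist())
        print('dark',np.round([b for b in blobs(im,'dark',(228,160,318,240)) if b[2]>20],2).tolist())
E
python3 meas.py top0 t1
```

```text
top0 red [[248.05, 183.65, 42.93], [299.53, 186.89, 39.92]]
dark [[275.0, 172.13, 390.7], [274.07, 182.22, 84.82], [268.32, 217.31, 75.82], [243.09, 220.03, 81.8], [295.88, 223.02, 85.54]]
t1 red [[248.05, 183.65, 42.32], [299.51, 186.9, 39.32]]
dark [[274.88, 172.14, 407.28], [277.62, 182.44, 102.66], [268.32, 217.31, 80.36], [243.09, 220.04, 88.04], [295.89, 223.0, 92.02]]
```

```bash
cat > rel.py <<'E'
import sys; from h import *; from meas import blobs
S=onplane('top',[(248.05,183.65),(299.53,186.89)],.035); d=S[0]-S[1]; by=np.arctan2(-d[0],d[1])
ex=np.array([np.cos(by),np.sin(by)]); ey=np.array([-ex[1],ex[0]]); mid=S.mean(0)[:2]
def stand(f):
    im=cv2.imread(f'pics/{f}.png'); B=[b[:2] for b in blobs(im,'dark',(228,160,318,245)) if 45<b[2]<130 and b[1]>186]
    B=[b for b in B]; B.sort(); return B[0],B[-1],B
if __name__=='__main__':
    print('bay yaw',np.degrees(by),'stopsep',np.linalg.norm(d),'mid',mid)
    for f in sys.argv[1:]:
        L,R,B=stand(f); P=onplane('top',[L,R],.041); e=P[0]-P[1]; y=np.arctan2(-e[0],e[1])
        m=P.mean(0)[:2]-mid
        print(f,len(B),'padsep %.4f'%np.linalg.norm(e[:2]),'yaw rel bay %.2f deg'%np.degrees(y-by),'fwd %.4f lat %.4f'%(m@ex,m@ey), 'pads',P[:,:2].round(4).tolist())
E
python3 rel.py top0 t1; python3 - <<'E'
import sys; sys.path.insert(0,'.')
from rel import *
z=lambda p:np.array(p)/4.+[190,140]
for h,pts in ((.03,[(188,160),(190,210),(170,258),(485,180),(483,230),(499,278)]),(.05,[(187,92),(496,108),(495,160),(183,150)]),(.04,[(188,285),(457,298),(450,467),(178,452)])):
    P=onplane('top',[z(p) for p in pts],h)[:,:2]-mid
    print(h,np.c_[P@ex,P@ey].round(4).tolist())
E
```

```text
bay yaw -6.463258493754359 stopsep 0.16895807510790942 mid [0.68292825 0.04537153]
top0 3 padsep 0.1700 yaw rel bay 0.44 deg fwd -0.1232 lat 0.0054 pads [[0.57, 0.1491], [0.5522, -0.02]]
t1 4 padsep 0.1701 yaw rel bay 0.48 deg fwd -0.1232 lat 0.0054 pads [[0.57, 0.1491], [0.5523, -0.02]]
0.03 [[0.0115, 0.1222], [-0.0308, 0.117], [-0.0722, 0.13], [0.0103, -0.1226], [-0.0321, -0.1232], [-0.0714, -0.1383]]
0.05 [[0.0635, 0.1258], [0.0662, -0.1276], [0.022, -0.129], [0.0139, 0.1249]]
0.04 [[-0.096, 0.1125], [-0.0926, -0.1049], [-0.2301, -0.1071], [-0.2323, 0.1092]]
```

```bash
python3 -m creep '{"delta_pos": [[0,0,0],[0,0,0],[0,0,0]], "rot": [[0,0,-0.1],[0,0,-0.11],[0,0,0]], "fingers": [1,1,1]}'; cat > to.py <<'E'
# usage: to.py fwd lat z (mm, bay frame about stop-blob mid): tool deltas (cm) for the fingertip front edge
import sys; from rel import *
s=robot.sense(); R=np.array(s['eef_rot']); p=np.array(s['ee_pos'])+R@[.009,.064,0]
v=p[:2]-mid; cur=np.array([v@ex,v@ey,p[2]])*1000
print('tip fwd,lat,z mm',cur.round(1),'F',np.round(np.array(s['contact_force']),1),'t',s['t'])
if len(sys.argv)>3:
    g=np.array([float(a) for a in sys.argv[1:4]]); d=(g-cur)/1000; w=np.r_[d[0]*ex+d[1]*ey,d[2]]
    print('tool delta cm',(R.T@w*100).round(2),'| 1cm fwd =',(R.T@np.r_[ex,0]).round(3),'1cm lat =',(R.T@np.r_[ey,0]).round(3),'up',R[2].round(3))
E
python3 to.py -274 90 90; python3 to.py -274 90 20
```

```text
t: 4.12
ee_pos: [0.3583, 0.0388, 0.3301]
eef_rot: [[0.971, 0.207, 0.116], [-0.113, -0.024, 0.993], [0.209, -0.978, 0.0]]
contact_force: [0.1, -0.7, -0.1]
grip_width: 0.0006
tip fwd,lat,z mm [-299.7  -43.1  269.4] F [ 0.1 -0.7 -0.1] t 4.125
tool delta cm [-1.28 18.08 13.31] | 1cm fwd = [0.978 0.209 0.003] 1cm lat = [-0.003 -0.     1.   ] up [ 0.209 -0.978  0.   ]
tip fwd,lat,z mm [-299.7  -43.1  269.4] F [ 0.1 -0.7 -0.1] t 4.125
tool delta cm [-2.74 24.92 13.31] | 1cm fwd = [0.978 0.209 0.003] 1cm lat = [-0.003 -0.     1.   ] up [ 0.209 -0.978  0.   ]
```

```bash
python3 -m creep '{"delta_pos": [[-0.3,3,4],[-0.3,5,5],[-0.4,5,4.3],[-0.4,5,0],[-0.6,4,0],[-0.4,1.9,0],[0,0,0]], "rot": [[0,0,0],[0,0,0],[0,0,0],[0,0,0],[0,0,0],[0,0,0],[0,0,0]], "fingers": [1,1,1,1,1,1,1]}'; python3 to.py -274 90 20; python3 snap.py wrist:w2 top:t2 side:s2; python3 rel.py t2
```

```text
t: 5.0
ee_pos: [0.3971, 0.1596, 0.098]
eef_rot: [[0.973, 0.201, 0.115], [-0.112, -0.025, 0.993], [0.203, -0.979, -0.001]]
contact_force: [-0.0, -1.1, -0.4]
grip_width: 0.0005
tip fwd,lat,z mm [-275.1   81.2   37.2] F [-0.  -1.1 -0.4] t 5.0
tool delta cm [-0.25  1.7   0.88] | 1cm fwd = [0.979 0.203 0.002] 1cm lat = [-0.002 -0.002  1.   ] up [ 0.203 -0.979 -0.001]
5.15 [ 0.13  0.09  2.21 -0.09  0.64 -1.26] [0.39908823 0.15991507 0.10076331] [0.64898946 0.54088989 0.15972628]
[[0.971, 0.208, 0.114], [-0.112, -0.024, 0.993], [0.209, -0.978, 0.0]]
bay yaw -6.463258493754359 stopsep 0.16895807510790942 mid [0.68292825 0.04537153]
t2 3 padsep 0.1700 yaw rel bay 0.54 deg fwd -0.1231 lat 0.0054 pads [[0.57, 0.1492], [0.5524, -0.0199]]
```

View pics/w2.png

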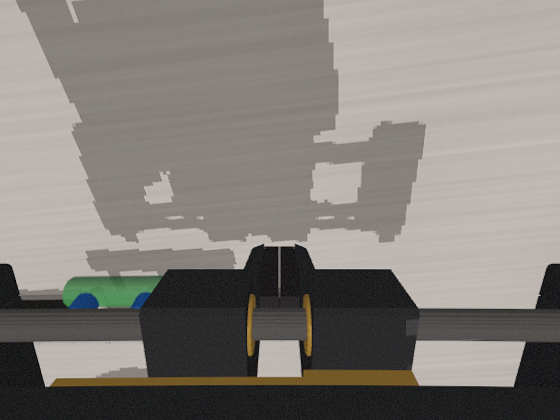

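View pics/s2.png

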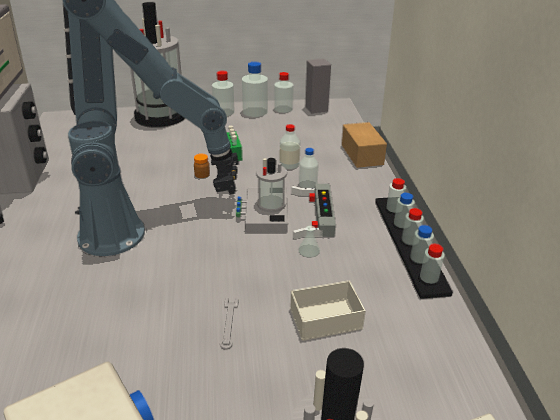

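View pics/t2.png

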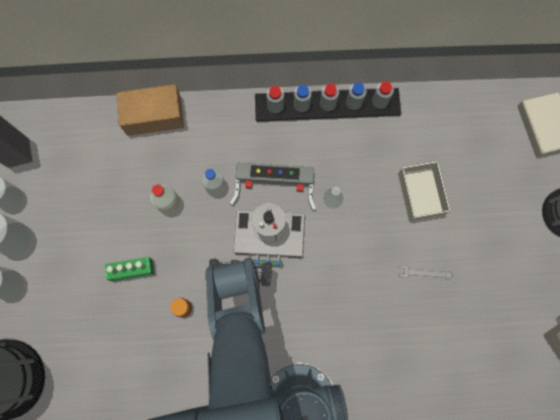

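```bash
python3 to.py -274 90 20; python3 -m creep '{"delta_pos": [[-0.3,1.0,0.5],[-0.1,1.0,0.4],[0,0,0]], "rot": [[0,0,0],[0,0,0],[0,0,0]], "fingers": [1,1,1]}'; python3 to.py -238 90 20
```

```text
tip fwd,lat,z mm [-272.7   81.8   40.1] F [0.6 0.5 0.2] t 5.15
tool delta cm [-0.54  1.94  0.82] | 1cm fwd = [0.978 0.209 0.002] 1cm lat = [-0.002 -0.     1.   ] up [ 0.209 -0.978  0.   ]
t: 5.52
ee_pos: [0.399, 0.1689, 0.0788]
eef_rot: [[0.972, 0.206, 0.113], [-0.111, -0.024, 0.994], [0.207, -0.978, -0.0]]
contact_force: [0.4, -0.4, -0.2]
grip_width: 0.0005
tip fwd,lat,z mm [-274.    90.8   18. ] F [ 0.4 -0.4 -0.2] t 5.525
tool delta cm [ 3.57  0.55 -0.08] | 1cm fwd = [0.978 0.207 0.001] 1cm lat = [-0.    -0.001  1.   ] up [ 0.207 -0.978 -0.   ]
```

```bash
python3 -m creep '{"delta_pos": [[1.0,0.15,0],[1.0,0.15,0],[1.0,0.15,0],[0.4,0.05,0],[0.2,0.04,0],[0.2,0.04,0],[0.2,0.04,0],[0,0,0]], "rot": [[0,0,0],[0,0,0],[0,0,0],[0,0,0],[0,0,0],[0,0,0],[0,0,0],[0,0,0]], "fingers": [1,1,1,1,1,1,1,1]}'; python3 to.py
```

```text
t: 6.52
ee_pos: [0.4397, 0.1641, 0.0818]
eef_rot: [[0.972, 0.207, 0.113], [-0.111, -0.024, 0.994], [0.209, -0.978, 0.0]]
contact_force: [-0.1, 0.2, -0.7]
grip_width: 0.0008
tip fwd,lat,z mm [-232.9   90.6   21.1] F [-0.1  0.2 -0.7] t 6.525
```

```bash
python3 -m creep '{"delta_pos": [[0.15,0.035,0],[0.15,0.035,0],[0.2,0.045,0],[0.2,0.045,0]], "rot": [[0,0,0],[0,0,0],[0,0,0],[0,0,0]], "fingers": [1,1,1,1]}'; python3 to.py
```

```text
t: 7.02
ee_pos: [0.4452, 0.1636, 0.081]
eef_rot: [[0.972, 0.204, 0.114], [-0.111, -0.023, 0.994], [0.205, -0.979, -0.0]]
contact_force: [-5.1, 3.4, 2.6]
grip_width: 0.0003
tip fwd,lat,z mm [-227.6   90.7   20.2] F [-5.1  3.4  2.6] t 7.025
```

```bash
python3 -m creep '{"delta_pos": [[0.2,0.045,0],[0.2,0.045,0],[0.2,0.045,0],[0.2,0.045,0]], "rot": [[0,0,0],[0,0,0],[0,0,0],[0,0,0]], "fingers": [1,1,1,1]}'; python3 snap.py top:t3; python3 to.py;  python3 rel.py t3
```

```text
t: 7.52
ee_pos: [0.4532, 0.1627, 0.0808]
eef_rot: [[0.973, 0.203, 0.114], [-0.111, -0.023, 0.994], [0.205, -0.979, -0.0]]
contact_force: [-6.2, 4.0, 1.3]
grip_width: 0.0005
7.575 [ 0.12  0.24  2.08 -0.08  0.61 -1.27] [0.45352073 0.16270288 0.08086217] [-4.75200786  2.18372107 -0.00866484]
[[0.972, 0.204, 0.114], [-0.111, -0.023, 0.994], [0.205, -0.979, -0.0]]
tip fwd,lat,z mm [-219.2   90.7   20.1] F [-4.8  2.2 -0. ] t 7.575
bay yaw -6.463258493754359 stopsep 0.16895807510790942 mid [0.68292825 0.04537153]
t3 3 padsep 0.1701 yaw rel bay -2.80 deg fwd -0.1165 lat 0.0006 pads [[0.5809, 0.143], [0.5535, -0.0248]]
```

```bash
python3 -m creep '{"delta_pos": [[0.2,0.045,0],[0.2,0.045,0],[0,0,0],[-1.5,-0.3,0],[-4,-0.85,0],[-1,-0.2,-5],[0,0,-5],[0,0,-5],[0,0,-1.5],[0,0,0]], "rot": [[0,0,0],[0,0,0],[0,0,0],[0,0,0],[0,0,0],[0,0,0],[0,0,0],[0,0,0],[0,0,0],[0,0,0]], "fingers": [1,1,1,1,1,1,1,1,1,1]}'; python3 snap.py top:t4;  python3 rel.py t4; python3 to.py -240 -80 20
```

```text
t: 8.82
ee_pos: [0.374, 0.0047, 0.0814]
eef_rot: [[0.971, 0.208, 0.117], [-0.114, -0.025, 0.993], [0.209, -0.978, -0.0]]
contact_force: [-1.1, -0.1, 0.7]
grip_width: 0.0006
8.875 [-0.34  0.01  2.36  0.09  0.57 -1.86] [0.37397964 0.00541146 0.08130128] [ 0.48755399  0.15069074 -0.27579959]
[[0.971, 0.207, 0.115], [-0.113, -0.024, 0.993], [0.209, -0.978, -0.0]]
bay yaw -6.463258493754359 stopsep 0.16895807510790942 mid [0.68292825 0.04537153]
t4 3 padsep 0.1698 yaw rel bay -4.12 deg fwd -0.1139 lat -0.0017 pads [[0.5851, 0.14], [0.5539, -0.027]]
tip fwd,lat,z mm [-280.3  -74.5   20.6] F [ 0.5  0.2 -0.3] t 8.875
tool delta cm [ 3.93  0.9  -0.53] | 1cm fwd = [0.978 0.209 0.003] 1cm lat = [-0.003 -0.001  1.   ] up [ 0.209 -0.978 -0.   ]
```

```bash
python3 -m creep '{"delta_pos": [[1.5,0.32,-0.5],[2,0.42,0],[1.2,0.25,0],[0.25,0.05,0],[0.2,0.04,0],[0.2,0.04,0],[0.2,0.045,0],[0.2,0.045,0]], "rot": [[0,0,0],[0,0,0],[0,0,0],[0,0,0],[0,0,0],[0,0,0],[0,0,0],[0,0,0]], "fingers": [1,1,1,1,1,1,1,1]}'; python3 to.py
```

```text
t: 9.88
ee_pos: [0.4303, -0.0058, 0.0806]
eef_rot: [[0.973, 0.203, 0.113], [-0.111, -0.023, 0.994], [0.205, -0.979, 0.0]]
contact_force: [-5.5, -1.4, 2.3]
grip_width: 0.0003
tip fwd,lat,z mm [-223.4  -79.3   19.8] F [-5.5 -1.4  2.3] t 9.875
```

```bash
python3 -m creep '{"delta_pos": [[0.2,0.045,0],[0.2,0.045,0],[0.2,0.045,0],[0,0,0]], "rot": [[0,0,0],[0,0,0],[0,0,0],[0,0,0]], "fingers": [1,1,1,1]}'; python3 to.py;python3 snap.py top:t5;  python3 rel.py t5
```

```text
t: 10.38
ee_pos: [0.4366, -0.0066, 0.0805]
eef_rot: [[0.972, 0.204, 0.113], [-0.111, -0.023, 0.994], [0.205, -0.979, 0.0]]
contact_force: [-4.8, -0.8, -0.7]
grip_width: 0.0004
tip fwd,lat,z mm [-217.   -79.4   19.7] F [-4.8 -0.8 -0.7] t 10.375
10.425 [-0.31  0.15  2.21  0.07  0.58 -1.83] [ 0.43659921 -0.00657742  0.08049914] [-4.76638306 -1.61886441 -0.85561416]
[[0.972, 0.204, 0.114], [-0.111, -0.023, 0.994], [0.205, -0.979, 0.0]]
bay yaw -6.463258493754359 stopsep 0.16895807510790942 mid [0.68292825 0.04537153]
t5 3 padsep 0.1699 yaw rel bay -1.05 deg fwd -0.1085 lat 0.0026 pads [[0.5866, 0.1443], [0.5643, -0.0241]]
```

```bash
python3 -m creep '{"delta_pos": [[-1.5,-0.3,0],[-4,-0.85,0],[-0.2,0,5],[0,0,5],[0,0,5],[0,0,1.9],[1.5,0.32,0],[2.2,0.46,0],[1.2,0.26,0],[0,0,0]], "rot": [[0,0,0],[0,0,0],[0,0,0],[0,0,0],[0,0,0],[0,0,0],[0,0,0],[0,0,0],[0,0,0],[0,0,0]], "fingers": [1,1,1,1,1,1,1,1,1,1]}'; python3 to.py -218 90 20
```

```text
t: 11.68
ee_pos: [0.4503, 0.1611, 0.0809]
eef_rot: [[0.971, 0.208, 0.115], [-0.113, -0.024, 0.993], [0.209, -0.978, 0.0]]
contact_force: [-0.0, -0.0, -0.8]
grip_width: 0.0008
tip fwd,lat,z mm [-222.    88.8   20.2] F [-0.  -0.  -0.8] t 11.675
tool delta cm [0.38 0.1  0.13] | 1cm fwd = [0.978 0.209 0.003] 1cm lat = [-0.003 -0.     1.   ] up [ 0.209 -0.978  0.   ]
```

```bash
python3 -m creep '{"delta_pos": [[0.3,0.065,0],[0.2,0.045,0],[0.2,0.045,0],[0.2,0.045,0],[0.2,0.045,0],[0.2,0.045,0],[0.2,0.045,0],[0.2,0.045,0],[0.2,0.045,0]], "rot": [[0,0,0],[0,0,0],[0,0,0],[0,0,0],[0,0,0],[0,0,0],[0,0,0],[0,0,0],[0,0,0]], "fingers": [1,1,1,1,1,1,1,1,1]}'; python3 to.py;python3 snap.py top:t6;  python3 rel.py t6
```

```text
t: 12.8
ee_pos: [0.467, 0.1602, 0.0797]
eef_rot: [[0.973, 0.203, 0.113], [-0.111, -0.023, 0.994], [0.205, -0.979, -0.0]]
contact_force: [-5.9, 3.9, 1.6]
grip_width: 0.0005
tip fwd,lat,z mm [-205.6   89.8   18.9] F [-5.9  3.9  1.6] t 12.8
12.85 [ 0.11  0.27  2.06 -0.08  0.62 -1.28] [0.46732245 0.16022162 0.07976198] [-4.93577101  2.67812217  1.22429221]
[[0.972, 0.204, 0.113], [-0.111, -0.023, 0.994], [0.205, -0.979, -0.0]]
bay yaw -6.463258493754359 stopsep 0.16895807510790942 mid [0.68292825 0.04537153]
t6 3 padsep 0.1702 yaw rel bay -3.52 deg fwd -0.1036 lat -0.0007 pads [[0.5946, 0.1401], [0.5651, -0.0275]]
```

```bash
python3 -m creep '{"delta_pos": [[0.2,0.042,0],[0.2,0.042,0],[0.2,0.042,0],[-1.5,-0.3,0],[-4,-0.85,0],[-0.6,-0.1,-5],[0,0,-5],[0,0,-5],[0,0,-1.7],[0,0,0]], "rot": [[0,0,0],[0,0,0],[0,0,0],[0,0,0],[0,0,0],[0,0,0],[0,0,0],[0,0,0],[0,0,0],[0,0,0]], "fingers": [1,1,1,1,1,1,1,1,1,1]}'; python3 snap.py top:t7;  python3 rel.py t7; python3 to.py -220 -80 20
```

```text
t: 14.1
ee_pos: [0.3937, -0.0006, 0.0802]
eef_rot: [[0.971, 0.208, 0.117], [-0.114, -0.025, 0.993], [0.209, -0.978, -0.0]]
contact_force: [-0.6, -0.1, -0.9]
grip_width: 0.0005
14.15 [-0.33  0.06  2.32  0.08  0.57 -1.85] [3.93660740e-01 1.64736878e-04 8.01114005e-02] [-0.80651193  0.33841718  0.0421908 ]
[[0.971, 0.207, 0.115], [-0.113, -0.024, 0.993], [0.209, -0.978, -0.0]]
bay yaw -6.463258493754359 stopsep 0.16895807510790942 mid [0.68292825 0.04537153]
t7 3 padsep 0.1700 yaw rel bay -5.37 deg fwd -0.0995 lat -0.0038 pads [[0.6011, 0.1359], [0.5662, -0.0304]]
tip fwd,lat,z mm [-260.2  -77.5   19.4] F [-0.8  0.3  0. ] t 14.15
tool delta cm [ 3.94  0.78 -0.23] | 1cm fwd = [0.978 0.209 0.003] 1cm lat = [-0.003 -0.001  1.   ] up [ 0.209 -0.978 -0.   ]
```

```bash
python3 -m creep '{"delta_pos": [[2,0.42,-0.1],[2.2,0.46,0],[0.2,0.04,0],[0.2,0.04,0],[0.2,0.04,0],[0.2,0.042,0],[0.2,0.042,0],[0.2,0.042,0],[0.2,0.042,0],[0.2,0.042,0]], "rot": [[0,0,0],[0,0,0],[0,0,0],[0,0,0],[0,0,0],[0,0,0],[0,0,0],[0,0,0],[0,0,0],[0,0,0]], "fingers": [1,1,1,1,1,1,1,1,1,1]}'; python3 to.py;python3 snap.py top:t8;  python3 rel.py t8
```

```text
t: 15.4
ee_pos: [0.4507, -0.0071, 0.0794]
eef_rot: [[0.973, 0.203, 0.113], [-0.111, -0.023, 0.994], [0.204, -0.979, 0.0]]
contact_force: [-6.0, -2.3, 1.2]
grip_width: 0.0006
tip fwd,lat,z mm [-203.   -78.3   18.6] F [-6.  -2.3  1.2] t 15.4
15.45 [-0.3   0.18  2.17  0.07  0.59 -1.81] [ 0.45101571 -0.00720407  0.07947091] [-4.49629953 -1.52707919 -0.60459406]
[[0.972, 0.203, 0.114], [-0.111, -0.023, 0.994], [0.205, -0.979, 0.0]]
bay yaw -6.463258493754359 stopsep 0.16895807510790942 mid [0.68292825 0.04537153]
t8 3 padsep 0.1702 yaw rel bay -1.84 deg fwd -0.0937 lat 0.0005 pads [[0.6021, 0.1406], [0.5775, -0.0278]]
```

```bash
python3 -m creep '{"delta_pos": [[-1.5,-0.3,0],[-4,-0.85,0],[-0.2,0,5],[0,0,5],[0,0,5],[0,0,1.8],[1.8,0.38,0],[2.2,0.46,0],[1,0.21,0],[0.3,0.06,0]], "rot": [[0,0,0],[0,0,0],[0,0,0],[0,0,0],[0,0,0],[0,0,0],[0,0,0],[0,0,0],[0,0,0],[0,0,0]], "fingers": [1,1,1,1,1,1,1,1,1,1]}'; python3 to.py -198 89 20
```

```text
t: 16.7
ee_pos: [0.4677, 0.1597, 0.0799]
eef_rot: [[0.972, 0.207, 0.114], [-0.112, -0.024, 0.993], [0.208, -0.978, 0.0]]
contact_force: [-0.7, 0.2, 0.2]
grip_width: 0.0005
tip fwd,lat,z mm [-204.6   89.3   19.2] F [-0.7  0.2  0.2] t 16.7
tool delta cm [ 0.66  0.06 -0.03] | 1cm fwd = [0.978 0.208 0.001] 1cm lat = [-0.001 -0.     1.   ] up [ 0.208 -0.978  0.   ]
```

```bash
python3 -m creep '{"delta_pos": [[0.2,0.04,0],[0.2,0.04,0],[0.2,0.04,0],[0.2,0.042,0],[0.2,0.042,0],[0.2,0.042,0],[0.2,0.042,0],[0.2,0.042,0],[0.2,0.042,0]], "rot": [[0,0,0],[0,0,0],[0,0,0],[0,0,0],[0,0,0],[0,0,0],[0,0,0],[0,0,0],[0,0,0]], "fingers": [1,1,1,1,1,1,1,1,1]}'; python3 to.py;python3 snap.py top:t9;  python3 rel.py t9
```

```text
t: 17.82
ee_pos: [0.4843, 0.1583, 0.0791]
eef_rot: [[0.973, 0.203, 0.113], [-0.111, -0.023, 0.994], [0.204, -0.979, -0.0]]
contact_force: [-5.5, 4.5, 1.8]
grip_width: 0.0004
tip fwd,lat,z mm [-188.2   89.8   18.3] F [-5.5  4.5  1.8] t 17.825
17.875 [ 0.1   0.3   2.02 -0.08  0.63 -1.3 ] [0.48472382 0.15826606 0.07923241] [-4.45207671  3.8831929  -0.08816085]
[[0.972, 0.204, 0.113], [-0.111, -0.023, 0.994], [0.205, -0.979, 0.0]]
bay yaw -6.463258493754359 stopsep 0.16895807510790942 mid [0.68292825 0.04537153]
t9 4 padsep 0.1699 yaw rel bay -4.39 deg fwd -0.0873 lat -0.0037 pads [[0.6118, 0.135], [0.5798, -0.0319]]
```

```bash
python3 -m creep '{"delta_pos": [[-1.5,-0.3,0],[-4,-0.85,0],[-0.6,-0.1,-5],[0,0,-5],[0,0,-5],[0,0,-2],[2,0.42,0],[2,0.42,0],[0.4,0.08,0],[0,0,0]], "rot": [[0,0,0],[0,0,0],[0,0,0],[0,0,0],[0,0,0],[0,0,0],[0,0,0],[0,0,0],[0,0,0],[0,0,0]], "fingers": [1,1,1,1,1,1,1,1,1,1]}'; python3 to.py -200 -80 20
```

```text
t: 19.12
ee_pos: [0.4488, -0.0087, 0.0794]
eef_rot: [[0.972, 0.206, 0.113], [-0.111, -0.023, 0.994], [0.208, -0.978, 0.0]]
contact_force: [-0.0, 0.7, 1.0]
grip_width: 0.0004
tip fwd,lat,z mm [-204.4  -80.1   18.7] F [-0.   0.7  1. ] t 19.125
tool delta cm [ 0.46 -0.04  0.01] | 1cm fwd = [0.978 0.208 0.   ] 1cm lat = [-0. -0.  1.] up [ 0.208 -0.978  0.   ]
```

```bash
python3 -m creep '{"delta_pos": [[0.2,0.04,0],[0.2,0.04,0],[0.2,0.04,0],[0.2,0.042,0],[0.2,0.042,0],[0.2,0.042,0],[0.2,0.042,0],[0.2,0.042,0],[0.2,0.042,0],[0.2,0.042,0]], "rot": [[0,0,0],[0,0,0],[0,0,0],[0,0,0],[0,0,0],[0,0,0],[0,0,0],[0,0,0],[0,0,0],[0,0,0]], "fingers": [1,1,1,1,1,1,1,1,1,1]}'; python3 to.py;python3 snap.py top:t10;  python3 rel.py t10
```

```text
t: 20.38
ee_pos: [0.468, -0.0112, 0.0787]
eef_rot: [[0.973, 0.203, 0.113], [-0.111, -0.023, 0.994], [0.204, -0.979, 0.0]]
contact_force: [-5.1, -2.1, 1.3]
grip_width: 0.0008
tip fwd,lat,z mm [-185.4  -80.4   17.9] F [-5.1 -2.1  1.3] t 20.375
20.425 [-0.3   0.21  2.13  0.07  0.6  -1.81] [ 0.46832411 -0.01122754  0.07885496] [-4.52372678 -1.56454016 -0.56729263]
[[0.973, 0.203, 0.113], [-0.111, -0.023, 0.994], [0.205, -0.979, 0.0]]
bay yaw -6.463258493754359 stopsep 0.16895807510790942 mid [0.68292825 0.04537153]
t10 4 padsep 0.1700 yaw rel bay -0.00 deg fwd -0.0784 lat 0.0028 pads [[0.6149, 0.1415], [0.5957, -0.0275]]
```

View pics/t10.png

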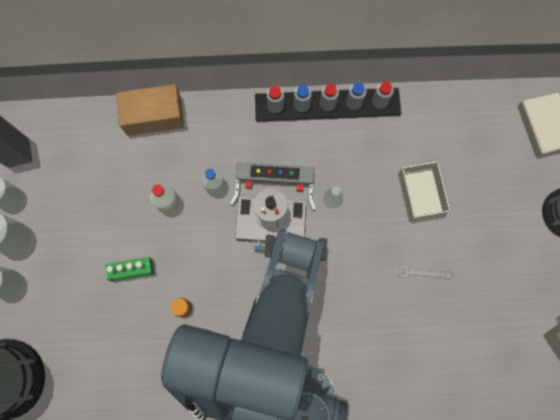

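```bash
python3 - <<'E'
import cv2
a=cv2.imread('pics/t10.png')[150:270,215:335]; cv2.imwrite('pics/t10z.png',cv2.resize(a,None,fx=5,fy=5,interpolation=cv2.INTER_CUBIC))
E
```

```text
(no output)
```

View pics/t10z.png

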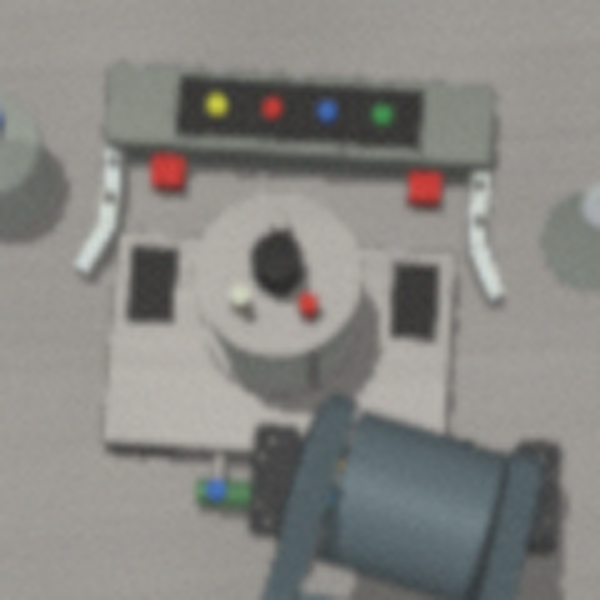

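```bash
python3 -m creep '{"delta_pos": [[-1.5,-0.3,0],[-4,-0.85,0],[-0.2,0,5],[0,0,5],[0,0,5],[0,0,1.9],[1.8,0.38,0],[2.2,0.46,0],[1,0.21,0],[0,0,0]], "rot": [[0,0,0],[0,0,0],[0,0,0],[0,0,0],[0,0,0],[0,0,0],[0,0,0],[0,0,0],[0,0,0],[0,0,0]], "fingers": [1,1,1,1,1,1,1,1,1,1]}'; python3 to.py -186 88 20
```

```text
t: 21.68
ee_pos: [0.482, 0.157, 0.0793]
eef_rot: [[0.972, 0.207, 0.114], [-0.112, -0.024, 0.993], [0.209, -0.978, 0.0]]
contact_force: [-0.3, -0.5, -0.1]
grip_width: 0.0007
tip fwd,lat,z mm [-190.1   88.3   18.6] F [-0.3 -0.5 -0.1] t 21.675
tool delta cm [ 0.43 -0.05 -0.03] | 1cm fwd = [0.978 0.209 0.002] 1cm lat = [-0.002 -0.     1.   ] up [ 0.209 -0.978  0.   ]
```

```bash
python3 -m creep '{"delta_pos": [[0.2,0.035,0],[0.2,0.035,0],[0.2,0.04,0],[0.2,0.042,0],[0.2,0.042,0],[0.2,0.042,0],[0.2,0.042,0]], "rot": [[0,0,0],[0,0,0],[0,0,0],[0,0,0],[0,0,0],[0,0,0],[0,0,0]], "fingers": [1,1,1,1,1,1,1]}'; python3 to.py;python3 snap.py top:t11;  python3 rel.py t11
```

```text
t: 22.55
ee_pos: [0.4944, 0.1561, 0.0786]
eef_rot: [[0.973, 0.203, 0.113], [-0.111, -0.023, 0.994], [0.204, -0.979, -0.0]]
contact_force: [-5.9, 3.3, 1.8]
grip_width: 0.0005
tip fwd,lat,z mm [-177.9   88.8   17.8] F [-5.9  3.3  1.8] t 22.55
22.6 [ 0.1   0.31  2.   -0.07  0.63 -1.31] [0.49468631 0.15606866 0.07866534] [-4.69398687  3.10298067  0.57680055]
[[0.972, 0.203, 0.113], [-0.111, -0.023, 0.994], [0.205, -0.979, -0.0]]
bay yaw -6.463258493754359 stopsep 0.16895807510790942 mid [0.68292825 0.04537153]
t11 4 padsep 0.1698 yaw rel bay -2.16 deg fwd -0.0740 lat 0.0001 pads [[0.6222, 0.1378], [0.5967, -0.0301]]
```

```bash
python3 -m creep '{"delta_pos": [[0.2,0.042,0],[-1.5,-0.3,0],[-4,-0.85,0],[-0.3,-0.1,-5],[0,0,-5],[0,0,-5],[0,0,-1.8],[2,0.42,0],[2,0.42,0],[0.6,0.1,0]], "rot": [[0,0,0],[0,0,0],[0,0,0],[0,0,0],[0,0,0],[0,0,0],[0,0,0],[0,0,0],[0,0,0],[0,0,0]], "fingers": [1,1,1,1,1,1,1,1,1,1]}'; python3 to.py -186 -82 20
```

```text
t: 23.85
ee_pos: [0.4675, -0.0103, 0.0803]
eef_rot: [[0.971, 0.208, 0.114], [-0.111, -0.024, 0.994], [0.21, -0.978, -0.0]]
contact_force: [0.4, -0.4, 0.3]
grip_width: 0.0001
tip fwd,lat,z mm [-185.6  -79.6   19.7] F [ 0.4 -0.4  0.3] t 23.85
tool delta cm [-0.03 -0.04 -0.24] | 1cm fwd = [0.978 0.21  0.001] 1cm lat = [-0.001 -0.001  1.   ] up [ 0.21  -0.978 -0.   ]
```

```bash
python3 -m creep '{"delta_pos": [[0.2,0.04,0],[0.2,0.04,0],[0.2,0.042,0],[0.2,0.042,0],[0.2,0.042,0],[0.2,0.042,0],[0.2,0.042,0],[0.2,0.042,0]], "rot": [[0,0,0],[0,0,0],[0,0,0],[0,0,0],[0,0,0],[0,0,0],[0,0,0],[0,0,0]], "fingers": [1,1,1,1,1,1,1,1]}'; python3 to.py;python3 snap.py top:t12;  python3 rel.py t12
```

```text
t: 24.85
ee_pos: [0.4808, -0.0115, 0.079]
eef_rot: [[0.973, 0.202, 0.113], [-0.111, -0.023, 0.994], [0.204, -0.979, 0.0]]
contact_force: [-6.7, -1.3, -0.2]
grip_width: 0.0005
tip fwd,lat,z mm [-172.5  -79.3   18.2] F [-6.7 -1.3 -0.2] t 24.85
24.9 [-0.29  0.24  2.1   0.06  0.6  -1.8 ] [ 0.48117462 -0.0115984   0.07910225] [-5.22745567 -1.12060117  0.07400932]
[[0.973, 0.203, 0.113], [-0.111, -0.023, 0.994], [0.204, -0.979, 0.0]]
bay yaw -6.463258493754359 stopsep 0.16895807510790942 mid [0.68292825 0.04537153]
t12 4 padsep 0.1699 yaw rel bay 0.44 deg fwd -0.0663 lat 0.0036 pads [[0.6263, 0.1409], [0.6085, -0.0281]]
```

```bash
python3 -m creep '{"delta_pos": [[-1.5,-0.3,0],[-4,-0.85,0],[-0.2,0,5],[0,0,5],[0,0,5],[0,0,1.8],[1.8,0.38,0],[2.2,0.46,0],[1,0.21,0],[0,0,0]], "rot": [[0,0,0],[0,0,0],[0,0,0],[0,0,0],[0,0,0],[0,0,0],[0,0,0],[0,0,0],[0,0,0],[0,0,0]], "fingers": [1,1,1,1,1,1,1,1,1,1]}'; python3 to.py -175 88 20
```

```text
t: 26.15
ee_pos: [0.495, 0.1556, 0.0797]
eef_rot: [[0.972, 0.207, 0.114], [-0.112, -0.024, 0.993], [0.208, -0.978, 0.0]]
contact_force: [0.0, 0.5, 0.1]
grip_width: 0.0006
tip fwd,lat,z mm [-176.9   88.3   18.9] F [0.  0.5 0.1] t 26.15
tool delta cm [ 0.21 -0.06 -0.03] | 1cm fwd = [0.978 0.208 0.001] 1cm lat = [-0.001 -0.     1.   ] up [ 0.208 -0.978  0.   ]
```

```bash
python3 -m creep '{"delta_pos": [[0.2,0.037,0],[0.2,0.037,0],[0.2,0.04,0],[0.2,0.042,0],[0.2,0.042,0],[0.2,0.042,0]], "rot": [[0,0,0],[0,0,0],[0,0,0],[0,0,0],[0,0,0],[0,0,0]], "fingers": [1,1,1,1,1,1]}'; python3 to.py;python3 snap.py top:t13;  python3 rel.py t13
```

```text
t: 26.9
ee_pos: [0.5053, 0.1549, 0.0789]
eef_rot: [[0.973, 0.203, 0.113], [-0.111, -0.023, 0.994], [0.204, -0.979, -0.0]]
contact_force: [-5.2, 3.6, 1.3]
grip_width: 0.0003
tip fwd,lat,z mm [-166.9   88.8   18. ] F [-5.2  3.6  1.3] t 26.9
26.95 [ 0.09  0.33  1.97 -0.07  0.64 -1.31] [0.50569577 0.15481364 0.07896591] [-4.88555847  2.51959769 -0.12045464]
[[0.972, 0.203, 0.113], [-0.111, -0.023, 0.994], [0.205, -0.979, -0.0]]
bay yaw -6.463258493754359 stopsep 0.16895807510790942 mid [0.68292825 0.04537153]
t13 3 padsep 0.1701 yaw rel bay -1.51 deg fwd -0.0618 lat 0.0011 pads [[0.6334, 0.1376], [0.6099, -0.0308]]
```

```bash
python3 -m creep '{"delta_pos": [[0.2,0.042,0],[0.2,0.042,0],[-1.5,-0.3,0],[-4,-0.85,0],[-0.3,-0.1,-5],[0,0,-5],[0,0,-5],[0,0,-1.9],[2,0.42,0],[2,0.42,0]], "rot": [[0,0,0],[0,0,0],[0,0,0],[0,0,0],[0,0,0],[0,0,0],[0,0,0],[0,0,0],[0,0,0],[0,0,0]], "fingers": [1,1,1,1,1,1,1,1,1,1]}'; python3 snap.py top:t14;  python3 rel.py t14; python3 to.py -174 -82 20
```

```text
t: 28.2
ee_pos: [0.4737, -0.0123, 0.0802]
eef_rot: [[0.971, 0.207, 0.115], [-0.112, -0.024, 0.993], [0.209, -0.978, -0.0]]
contact_force: [0.6, 0.6, -0.6]
grip_width: 0.0006
28.25 [-0.3   0.22  2.12  0.07  0.6  -1.8 ] [ 0.47661226 -0.01295357  0.0811457 ] [ 0.23072026 -0.88510502  2.48749777]
[[0.971, 0.211, 0.115], [-0.112, -0.025, 0.993], [0.213, -0.977, -0.001]]
bay yaw -6.463258493754359 stopsep 0.16895807510790942 mid [0.68292825 0.04537153]
t14 4 padsep 0.1702 yaw rel bay -2.63 deg fwd -0.0592 lat -0.0010 pads [[0.6374, 0.1351], [0.6105, -0.033]]
tip fwd,lat,z mm [-176.   -81.3   20.5] F [ 0.2 -0.9  2.5] t 28.25
tool delta cm [ 0.19  0.09 -0.07] | 1cm fwd = [0.977 0.213 0.002] 1cm lat = [-0.002 -0.001  1.   ] up [ 0.213 -0.977 -0.001]
```

```bash
python3 -m creep '{"delta_pos": [[0.2,0.06,0],[0.2,0.05,0],[0.2,0.042,0],[0.2,0.042,0],[0.2,0.042,0],[0.2,0.042,0],[0.2,0.042,0],[0.2,0.042,0]], "rot": [[0,0,0],[0,0,0],[0,0,0],[0,0,0],[0,0,0],[0,0,0],[0,0,0],[0,0,0]], "fingers": [1,1,1,1,1,1,1,1]}'; python3 to.py;python3 snap.py top:t15;  python3 rel.py t15
```

```text
t: 29.25
ee_pos: [0.4886, -0.0136, 0.0789]
eef_rot: [[0.973, 0.203, 0.113], [-0.111, -0.023, 0.994], [0.204, -0.979, 0.0]]
contact_force: [-5.7, -2.6, 0.4]
grip_width: 0.0005
tip fwd,lat,z mm [-164.6  -80.5   18.1] F [-5.7 -2.6  0.4] t 29.25
29.3 [-0.29  0.25  2.08  0.06  0.61 -1.8 ] [ 0.48891979 -0.01366918  0.07904757] [-4.31439757 -2.08945783  0.88749454]
[[0.972, 0.204, 0.113], [-0.111, -0.023, 0.994], [0.205, -0.979, 0.0]]
bay yaw -6.463258493754359 stopsep 0.16895807510790942 mid [0.68292825 0.04537153]
t15 4 padsep 0.1701 yaw rel bay -0.84 deg fwd -0.0563 lat 0.0014 pads [[0.6379, 0.1374], [0.6163, -0.0313]]
```

```bash
python3 -m creep '{"delta_pos": [[0.2,0.042,0],[0.2,0.042,0],[0,0,0],[-1.5,-0.3,0],[-4,-0.85,0],[-0.2,0,5],[0,0,5],[0,0,5],[0,0,1.8],[0,0,0]], "rot": [[0,0,0],[0,0,0],[0,0,0],[0,0,0],[0,0,0],[0,0,0],[0,0,0],[0,0,0],[0,0,0],[0,0,0]], "fingers": [1,1,1,1,1,1,1,1,1,1]}';  python3 snap.py top:t16;  python3 rel.py t16; python3 to.py -168 87 20
python3 - <<'E'
import cv2
a=cv2.imread('pics/t16.png')[150:270,215:335]; cv2.imwrite('pics/t16z.png',cv2.resize(a,None,fx=5,fy=5,interpolation=cv2.INTER_CUBIC))
E
```

```text
t: 30.55
ee_pos: [0.4552, 0.1604, 0.0795]
eef_rot: [[0.972, 0.208, 0.111], [-0.108, -0.023, 0.994], [0.209, -0.978, 0.0]]
contact_force: [0.3, -0.1, -0.1]
grip_width: 0.0007
30.6 [ 0.12  0.25  2.09 -0.08  0.61 -1.28] [0.45508838 0.1595679  0.07931018] [ 0.69632902 -0.46286681 -0.6230801 ]
[[0.972, 0.207, 0.112], [-0.109, -0.023, 0.994], [0.209, -0.978, 0.0]]
bay yaw -6.463258493754359 stopsep 0.16895807510790942 mid [0.68292825 0.04537153]
t16 3 padsep 0.1698 yaw rel bay 0.54 deg fwd -0.0541 lat 0.0034 pads [[0.6383, 0.1393], [0.6208, -0.0296]]
tip fwd,lat,z mm [-217.1   87.8   18.6] F [ 0.7 -0.5 -0.6] t 30.6
tool delta cm [ 4.83  0.89 -0.09] | 1cm fwd = [ 0.978  0.209 -0.001] 1cm lat = [0.001 0.    1.   ] up [ 0.209 -0.978  0.   ]
```

View pics/t16z.png

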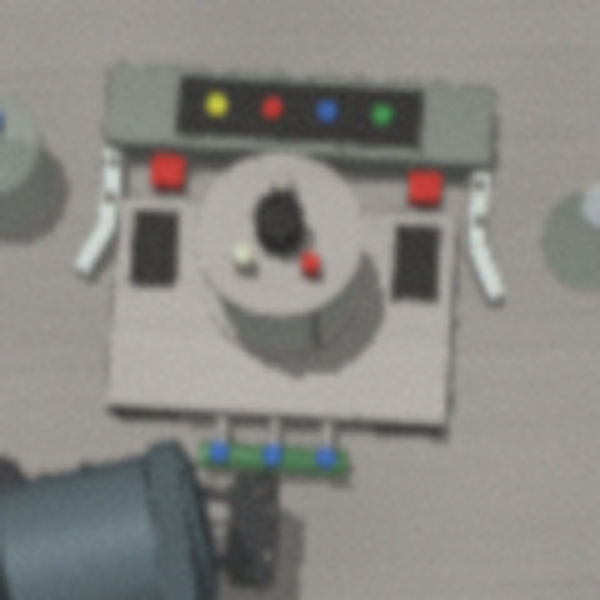

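```bash
python3 -m creep '{"delta_pos": [[2,0.42,0],[2,0.42,0],[1,0.2,0],[0.2,0.04,0],[0.2,0.04,0],[0.15,0.03,0],[0.15,0.03,0],[0.15,0.03,0],[0,0,0]], "rot": [[0,0,0],[0,0,0],[0,0,0],[0,0,0],[0,0,0],[0,0,0],[0,0,0],[0,0,0],[0,0,0]], "fingers": [1,1,1,1,1,1,1,1,1]}'; python3 to.py
```

```text
t: 31.72
ee_pos: [0.5133, 0.153, 0.0789]
eef_rot: [[0.972, 0.204, 0.113], [-0.111, -0.023, 0.994], [0.205, -0.979, -0.0]]
contact_force: [-4.6, 1.9, 1.8]
grip_width: 0.0
tip fwd,lat,z mm [-158.7   87.9   18.1] F [-4.6  1.9  1.8] t 31.725
```

```bash
python3 -m creep '{"delta_pos": [[0.15,0.032,0],[0.15,0.032,0],[0.15,0.032,0],[0,0,0]], "rot": [[0,0,0],[0,0,0],[0,0,0],[0,0,0]], "fingers": [1,1,1,1]}'; python3 to.py;  python3 snap.py top:t17;  python3 rel.py t17
```

```text
t: 32.22
ee_pos: [0.5177, 0.1527, 0.0788]
eef_rot: [[0.973, 0.204, 0.113], [-0.111, -0.023, 0.994], [0.205, -0.979, 0.0]]
contact_force: [-3.4, 2.5, 0.9]
grip_width: 0.0004
tip fwd,lat,z mm [-154.3   88.    18. ] F [-3.4  2.5  0.9] t 32.225
32.275 [ 0.09  0.35  1.94 -0.07  0.65 -1.32] [0.51768894 0.15265513 0.07876266] [-4.24413099  1.75352548  1.45780559]
[[0.972, 0.204, 0.113], [-0.111, -0.023, 0.994], [0.205, -0.979, 0.0]]
bay yaw -6.463258493754359 stopsep 0.16895807510790942 mid [0.68292825 0.04537153]
t17 3 padsep 0.1700 yaw rel bay -1.80 deg fwd -0.0495 lat 0.0007 pads [[0.6461, 0.1357], [0.6216, -0.0325]]
```

```bash
python3 -m creep '{"delta_pos": [[0.1,0.022,0],[0.1,0.022,0],[0.1,0.022,0]], "rot": [[0,0,0],[0,0,0],[0,0,0]], "fingers": [1,1,1]}'; python3 to.py
```

```text
t: 32.65
ee_pos: [0.5205, 0.1524, 0.0787]
eef_rot: [[0.973, 0.203, 0.113], [-0.111, -0.023, 0.994], [0.205, -0.979, 0.0]]
contact_force: [-6.2, 4.2, 2.5]
grip_width: 0.0003
tip fwd,lat,z mm [-151.5   88.1   17.9] F [-6.2  4.2  2.5] t 32.65
```

```bash
python3 -m creep '{"delta_pos": [[-1.5,-0.3,0],[-4,-0.85,0],[-0.3,-0.05,-5],[0,0,-5],[0,0,-5],[0,0,-1.9],[2,0.42,0],[2,0.42,0],[0.6,0.12,0],[0,0,0]], "rot": [[0,0,0],[0,0,0],[0,0,0],[0,0,0],[0,0,0],[0,0,0],[0,0,0],[0,0,0],[0,0,0],[0,0,0]], "fingers": [1,1,1,1,1,1,1,1,1,1]}'; python3 snap.py top:t18;  python3 rel.py t18; python3 to.py -160 -82 20
```

```text
t: 33.9
ee_pos: [0.4907, -0.0145, 0.0793]
eef_rot: [[0.972, 0.207, 0.113], [-0.111, -0.024, 0.994], [0.208, -0.978, -0.0]]
contact_force: [-0.9, -0.1, -0.0]
grip_width: 0.0007
33.95 [-0.29  0.25  2.08  0.06  0.61 -1.8 ] [ 0.49027855 -0.01442404  0.079147  ] [ 5.88407897e-01 -2.86338533e-04  4.28777949e-01]
[[0.972, 0.206, 0.113], [-0.111, -0.023, 0.994], [0.207, -0.978, 0.0]]
bay yaw -6.463258493754359 stopsep 0.16895807510790942 mid [0.68292825 0.04537153]
t18 4 padsep 0.1699 yaw rel bay -2.59 deg fwd -0.0480 lat -0.0006 pads [[0.6486, 0.134], [0.6218, -0.0337]]
tip fwd,lat,z mm [-162.6  -81.1   18.4] F [ 0.6 -0.   0.4] t 33.95
tool delta cm [ 0.29 -0.1  -0.09] | 1cm fwd = [0.978 0.207 0.   ] 1cm lat = [-0.  0.  1.] up [ 0.207 -0.978  0.   ]
```

```bash
python3 -m creep '{"delta_pos": [[0.2,0.04,0],[0.2,0.04,0],[0.15,0.032,0],[0.15,0.032,0],[0.15,0.032,0],[0.15,0.032,0],[0.15,0.032,0]], "rot": [[0,0,0],[0,0,0],[0,0,0],[0,0,0],[0,0,0],[0,0,0],[0,0,0]], "fingers": [1,1,1,1,1,1,1]}'; python3 to.py;  python3 snap.py top:t19;  python3 rel.py t19
```

```text
t: 34.83
ee_pos: [0.5012, -0.0161, 0.0786]
eef_rot: [[0.973, 0.203, 0.113], [-0.111, -0.023, 0.994], [0.205, -0.979, 0.0]]
contact_force: [-4.7, -2.5, 1.6]
grip_width: 0.0004
tip fwd,lat,z mm [-151.7  -81.5   17.8] F [-4.7 -2.5  1.6] t 34.825
34.875 [-0.29  0.27  2.05  0.06  0.62 -1.79] [ 0.50142765 -0.01610611  0.07864064] [-5.09198422 -2.6397021   0.50607071]
[[0.972, 0.204, 0.113], [-0.111, -0.023, 0.994], [0.205, -0.979, 0.0]]
bay yaw -6.463258493754359 stopsep 0.16895807510790942 mid [0.68292825 0.04537153]
t19 4 padsep 0.1700 yaw rel bay -0.31 deg fwd -0.0441 lat 0.0023 pads [[0.6494, 0.137], [0.6294, -0.0318]]
```

```bash
python3 -m creep '{"delta_pos": [[0.1,0.021,0],[0.1,0.021,0]], "rot": [[0,0,0],[0,0,0]], "fingers": [1,1]}'; python3 to.py
```

```text
t: 35.12
ee_pos: [0.5032, -0.0163, 0.0786]
eef_rot: [[0.973, 0.203, 0.113], [-0.111, -0.023, 0.994], [0.204, -0.979, 0.0]]
contact_force: [-5.2, -2.3, 1.1]
grip_width: 0.0006
tip fwd,lat,z mm [-149.7  -81.5   17.7] F [-5.2 -2.3  1.1] t 35.125
```

```bash
python3 -m creep '{"delta_pos": [[-1.5,-0.3,0],[-4,-0.85,0],[-0.2,0,5],[0,0,5],[0,0,5],[0,0,1.9],[2,0.42,0],[2,0.42,0],[0.9,0.18,0],[0,0,0]], "rot": [[0,0,0],[0,0,0],[0,0,0],[0,0,0],[0,0,0],[0,0,0],[0,0,0],[0,0,0],[0,0,0],[0,0,0]], "fingers": [1,1,1,1,1,1,1,1,1,1]}';  python3 snap.py top:t20;  python3 rel.py t20; python3 to.py -152 87 20
```

```text
t: 36.38
ee_pos: [0.5163, 0.1522, 0.0791]
eef_rot: [[0.972, 0.207, 0.114], [-0.112, -0.024, 0.993], [0.209, -0.978, 0.0]]
contact_force: [-0.4, 0.3, -0.4]
grip_width: 0.0005
36.425 [ 0.09  0.34  1.95 -0.07  0.64 -1.32] [0.51557639 0.15226652 0.07881193] [ 0.20227514 -0.464529    0.085751  ]
[[0.972, 0.206, 0.114], [-0.111, -0.024, 0.993], [0.208, -0.978, -0.0]]
bay yaw -6.463258493754359 stopsep 0.16895807510790942 mid [0.68292825 0.04537153]
t20 3 padsep 0.1700 yaw rel bay 0.38 deg fwd -0.0429 lat 0.0032 pads [[0.6496, 0.138], [0.6316, -0.0311]]
tip fwd,lat,z mm [-156.2   87.3   18.1] F [ 0.2 -0.5  0.1] t 36.425
tool delta cm [ 0.45 -0.1  -0.03] | 1cm fwd = [0.978 0.208 0.001] 1cm lat = [-0.001 -0.     1.   ] up [ 0.208 -0.978 -0.   ]
```

```bash
python3 -m creep '{"delta_pos": [[0.2,0.042,0],[0.2,0.042,0],[0.15,0.03,0],[0.1,0.021,0],[0.1,0.021,0]], "rot": [[0,0,0],[0,0,0],[0,0,0],[0,0,0],[0,0,0]], "fingers": [1,1,1,1,1]}';python3 to.py;  python3 -m creep '{"delta_pos": [[0.1,0.021,0],[0.1,0.021,0]], "rot": [[0,0,0],[0,0,0]], "fingers": [1,1]}';python3 to.py
```

```text
t: 37.05
ee_pos: [0.5223, 0.1518, 0.0785]
eef_rot: [[0.972, 0.204, 0.113], [-0.111, -0.024, 0.994], [0.205, -0.979, -0.0]]
contact_force: [-6.4, 2.6, 3.0]
grip_width: 0.0007
tip fwd,lat,z mm [-149.7   87.6   17.7] F [-6.4  2.6  3. ] t 37.05
t: 37.3
ee_pos: [0.5233, 0.1517, 0.0781]
eef_rot: [[0.973, 0.202, 0.113], [-0.111, -0.024, 0.994], [0.203, -0.979, -0.001]]
contact_force: [-11.5, 2.5, 6.1]
grip_width: 0.0001
tip fwd,lat,z mm [-148.8   87.6   17.3] F [-11.5   2.5   6.1] t 37.3
```

```bash
python3 -m creep '{"delta_pos": [[0.05,0.005,0],[0.05,0.005,0]], "rot": [[0,0,0],[0,0,0]], "fingers": [1,1]}';python3 to.py
```

```text
t: 37.55
ee_pos: [0.5234, 0.1516, 0.0779]
eef_rot: [[0.973, 0.2, 0.113], [-0.111, -0.024, 0.994], [0.201, -0.98, -0.001]]
contact_force: [-13.1, 2.1, 5.8]
grip_width: 0.0006
tip fwd,lat,z mm [-148.8   87.5   17. ] F [-13.1   2.1   5.8] t 37.55
```

```bash
python3 -m creep '{"delta_pos": [[0.05,0,0],[0.05,0,0],[0,0,0]], "rot": [[0,0,0],[0,0,0],[0,0,0]], "fingers": [1,1,1]}';python3 to.py
```

```text
t: 37.92
ee_pos: [0.5236, 0.1516, 0.0777]
eef_rot: [[0.974, 0.198, 0.113], [-0.111, -0.024, 0.994], [0.199, -0.98, -0.001]]
contact_force: [-14.7, 2.8, 8.2]
grip_width: 0.0005
tip fwd,lat,z mm [-148.7   87.5   16.8] F [-14.7   2.8   8.2] t 37.925
```

```bash
python3 -m creep '{"delta_pos": [[0.05,0,0],[0.05,0,0],[0,0,0],[0,0,0],[0,0,0]], "rot": [[0,0,0],[0,0,0],[0,0,0],[0,0,0],[0,0,0]], "fingers": [1,1,1,1,1]}';python3 to.py; python3 snap.py top:t21;  python3 rel.py t21
```

```text
t: 38.55
ee_pos: [0.5238, 0.1516, 0.0777]
eef_rot: [[0.974, 0.196, 0.113], [-0.111, -0.024, 0.994], [0.198, -0.98, -0.001]]
contact_force: [-17.0, 3.5, 10.5]
grip_width: 0.0005
tip fwd,lat,z mm [-148.6   87.5   16.7] F [-17.    3.5  10.5] t 38.55
38.6 [ 0.08  0.36  1.93 -0.07  0.66 -1.33] [0.52376294 0.15155428 0.07765862] [-17.38435326   2.49039703  10.18067443]
[[0.974, 0.196, 0.113], [-0.111, -0.024, 0.994], [0.198, -0.98, -0.001]]
bay yaw -6.463258493754359 stopsep 0.16895807510790942 mid [0.68292825 0.04537153]
t21 3 padsep 0.1701 yaw rel bay -0.03 deg fwd -0.0421 lat 0.0028 pads [[0.651, 0.1374], [0.6318, -0.0316]]
```

```bash
python3 -m creep '{"delta_pos": [[-0.4,-0.05,0],[-1.4,-0.3,0],[-4,-0.85,0],[0,0,-5],[0,0,-5],[0,0,-5],[0,0,-1.9],[2,0.42,0],[2,0.42,0],[0.6,0.12,0]], "rot": [[0,0,0],[0,0,0],[0,0,0],[0,0,0],[0,0,0],[0,0,0],[0,0,0],[0,0,0],[0,0,0],[0,0,0]], "fingers": [1,1,1,1,1,1,1,1,1,1]}'; python3 snap.py top:t22;  python3 rel.py t22; python3 to.py -151 -82 20
```

```text
t: 39.85
ee_pos: [0.4983, -0.016, 0.0801]
eef_rot: [[0.971, 0.209, 0.114], [-0.111, -0.024, 0.993], [0.21, -0.978, -0.0]]
contact_force: [-0.3, 1.3, 1.1]
grip_width: 0.0002
39.9 [-0.29  0.26  2.06  0.06  0.61 -1.79] [ 0.49832311 -0.0158756   0.07999276] [ 1.28678883 -1.1064447   0.30244988]
[[0.971, 0.209, 0.114], [-0.111, -0.024, 0.994], [0.21, -0.978, -0.0]]
bay yaw -6.463258493754359 stopsep 0.16895807510790942 mid [0.68292825 0.04537153]
t22 4 padsep 0.1700 yaw rel bay -0.02 deg fwd -0.0421 lat 0.0028 pads [[0.651, 0.1374], [0.6318, -0.0315]]
tip fwd,lat,z mm [-154.3  -81.7   19.3] F [ 1.3 -1.1  0.3] t 39.9
tool delta cm [ 0.34  0.   -0.03] | 1cm fwd = [0.978 0.21  0.001] 1cm lat = [-0.001 -0.001  1.   ] up [ 0.21  -0.978 -0.   ]
```

```bash
python3 -m creep '{"delta_pos": [[0.15,0.035,0],[0.15,0.035,0],[0.1,0.02,0],[0.1,0.02,0],[0.1,0.02,0]], "rot": [[0,0,0],[0,0,0],[0,0,0],[0,0,0],[0,0,0]], "fingers": [1,1,1,1,1]}';python3 to.py;  python3 -m creep '{"delta_pos": [[0.1,0.02,0]], "rot": [[0,0,0]], "fingers": [1]}';python3 to.py
```

```text
t: 40.52
ee_pos: [0.503, -0.0161, 0.0793]
eef_rot: [[0.972, 0.206, 0.113], [-0.111, -0.023, 0.994], [0.207, -0.978, 0.0]]
contact_force: [-3.1, 0.5, 1.9]
grip_width: 0.0004
tip fwd,lat,z mm [-149.8  -81.4   18.6] F [-3.1  0.5  1.9] t 40.525
t: 40.65
ee_pos: [0.5034, -0.0161, 0.079]
eef_rot: [[0.972, 0.205, 0.113], [-0.111, -0.023, 0.994], [0.206, -0.979, 0.0]]
contact_force: [-6.4, -0.3, 2.2]
grip_width: 0.0006
tip fwd,lat,z mm [-149.5  -81.3   18.2] F [-6.4 -0.3  2.2] t 40.65
```

```bash
python3 -m creep '{"delta_pos": [[0.1,0.015,0],[0.05,0.01,0]], "rot": [[0,0,0],[0,0,0]], "fingers": [1,1]}';python3 to.py;  python3 -m creep '{"delta_pos": [[0.05,0.01,0],[0.05,0.01,0]], "rot": [[0,0,0],[0,0,0]], "fingers": [1,1]}';python3 to.py
```

```text
t: 40.9
ee_pos: [0.5041, -0.0162, 0.0787]
eef_rot: [[0.973, 0.203, 0.113], [-0.111, -0.023, 0.994], [0.204, -0.979, 0.0]]
contact_force: [-8.6, 0.3, 4.4]
grip_width: 0.0006
tip fwd,lat,z mm [-148.9  -81.3   17.9] F [-8.6  0.3  4.4] t 40.9
t: 41.15
ee_pos: [0.5044, -0.0161, 0.0784]
eef_rot: [[0.973, 0.201, 0.113], [-0.111, -0.022, 0.994], [0.202, -0.979, 0.001]]
contact_force: [-11.7, -0.2, 5.4]
grip_width: 0.0005
tip fwd,lat,z mm [-148.8  -81.2   17.5] F [-11.7  -0.2   5.4] t 41.15
```

```bash
python3 -m creep '{"delta_pos": [[0.05,0.0,0],[0.05,0.0,0],[0.05,0,0]], "rot": [[0,0,0],[0,0,0],[0,0,0]], "fingers": [1,1,1]}';python3 to.py;  python3 -m creep '{"delta_pos": [[0.05,0,0],[0.04,0,0]], "rot": [[0,0,0],[0,0,0]], "fingers": [1,1]}';python3 to.py
```

```text
t: 41.52
ee_pos: [0.5047, -0.016, 0.0782]
eef_rot: [[0.974, 0.198, 0.113], [-0.111, -0.022, 0.994], [0.199, -0.98, 0.001]]
contact_force: [-15.2, -0.3, 7.6]
grip_width: 0.0005
tip fwd,lat,z mm [-148.6  -81.    17.3] F [-15.2  -0.3   7.6] t 41.525
t: 41.78
ee_pos: [0.5048, -0.016, 0.078]
eef_rot: [[0.974, 0.197, 0.113], [-0.111, -0.021, 0.994], [0.198, -0.98, 0.001]]
contact_force: [-17.1, -0.3, 9.4]
grip_width: 0.0006
tip fwd,lat,z mm [-148.6  -80.9   17.1] F [-17.1  -0.3   9.4] t 41.775
```

Hold, then check the pose before letting go.

```bash
python3 -m creep '{"delta_pos": [[0,0,0],[0,0,0],[0,0,0],[0,0,0]], "rot": [[0,0,0],[0,0,0],[0,0,0],[0,0,0]], "fingers": [1,1,1,1]}';python3 to.py; python3 -m creep '{"delta_pos": [[-0.4,-0.05,0],[-1.4,-0.3,0],[-3,-0.7,0],[-1,-3,0],[-1,-4,0],[0,0,0]], "rot": [[0,0,0],[0,0,0],[0,0,0],[0,0,0],[0,0,0],[0,0,0]], "fingers": [1,1,1,1,1,1]}'; python3 snap.py top:t23 side:s23;  python3 rel.py t23
python3 - <<'E'
import cv2
a=cv2.imread('pics/t23.png')[150:270,215:335]; b=cv2.imread('pics/s23.png')[140:260,230:350]; cv2.imwrite('pics/z23.png',cv2.hconcat([cv2.resize(i,(400,400),interpolation=cv2.INTER_CUBIC) for i in(a,b)]))
E
```

```text
t: 42.28
ee_pos: [0.5048, -0.0159, 0.078]
eef_rot: [[0.974, 0.197, 0.113], [-0.111, -0.021, 0.994], [0.198, -0.98, 0.001]]
contact_force: [-16.5, -0.4, 9.6]
grip_width: 0.0006
tip fwd,lat,z mm [-148.6  -80.9   17. ] F [-16.5  -0.4   9.6] t 42.275
t: 43.02
ee_pos: [0.4274, -0.0078, 0.1473]
eef_rot: [[0.97, 0.214, 0.113], [-0.111, -0.026, 0.994], [0.215, -0.977, -0.001]]
contact_force: [0.2, -0.1, 0.3]
grip_width: 0.0004
43.125 [-0.32 -0.04  2.22  0.06  0.76 -1.82] [ 0.42686091 -0.00763885  0.14502594] [ 0.11776369  0.92074568 -0.32404249]
[[0.971, 0.209, 0.114], [-0.111, -0.024, 0.994], [0.211, -0.978, -0.0]]
bay yaw -6.463258493754359 stopsep 0.16895807510790942 mid [0.68292825 0.04537153]
t23 3 padsep 0.1700 yaw rel bay 0.28 deg fwd -0.0418 lat 0.0031 pads [[0.6509, 0.1376], [0.6326, -0.0314]]
```

View pics/z23.png

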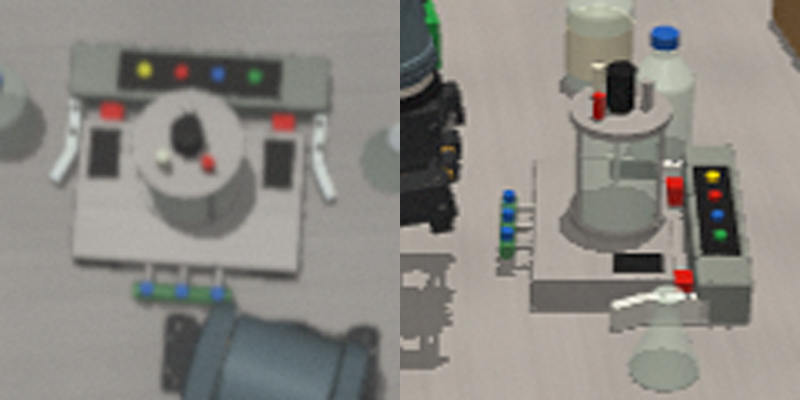

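```bash
python3 -c "
from plant import finish_job
print(finish_job())"
```

```text
the job is handed in; nothing more can be done
None
```

The stand is in the bay with its rear face on both red stops. I handed the job in at about 43 s of the 72 s allowed.

- **Pushing:** I pushed the left and right front patches in turn, about 5 to 20 mm at a time, with closed, tilted-back fingers. In the top views taken between pushes, the stand was never more than 5.4° out of line with the bay. Moving pushes read about 5 to 8 N.
- **Bedding:** I pressed the left corner to about 17 N forward and held it for about 0.4 s. The right corner then got about 17 N forward, held for about 0.5 s. The force on the stand, including the sideways and downward parts, never read above about 20.5 N.
- **Last checks:** The fingers stopped at almost the same depth on both sides, -148.6 mm in the bay frame. The left side moved only about 0.1 mm while I pressed the right. After letting go, the top view showed the stand 0.3° off the bay axis. The arm was clear, with near-zero force.
- **Measurements that disagreed:**
  - The front face was about 3.5 mm nearer the bay than I had worked out from the stand's corners, so I went by felt contact.
  - The top camera puts the stand about 3 mm left of the midpoint between the stops. That is within the 5 mm play on each side.

I saw no sign of contact with the glass or the things standing around, but I had no direct check for that beyond the pictures and the wrist force.

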